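# Bails box through the gap between the match balls

## Task

Line up the clear box of bails with the gap between the two black ball stands and push it, lying flat on the shelf, lengthwise through the gap until its leading end rests squarely against the wooden bookend behind. Only push it with the fingers: do not pick it up or tip it. Leave both balls sitting in their stands and do not disturb the stopwatch or the glass paperweight; finish clear of everything.

Things in the scene. Friction and masses are not known exactly. Their poses are not given: they have to be found in the camera images.
- bails_box: Closed clear acrylic box on a pale wood base with a brass lid rim and two dark bails inside, 125 (x) x 56 (y) x 60 (z) mm, 0.25 to 0.5 kg, lid latched shut; outer faces are plain flat walls. Loose, stands on the shelf. Origin at the centre of its underside; x along its length (either end may lead), z up.
- gap_mid (a point): Point on the shelf midway between the two stands. Its x axis is level and points through the gap toward the bookend (the way to push), y points to stand_a, z up. The clear gap is 64 mm wide, 8 mm wider than the box. The box always starts on the -x side, its centre 155 to 190 mm before this point, up to 35 mm off the gap's centre line and up to 0.35 rad askew.
- stand_a: Black round ceramic ball stand, diameter 80 mm, 20 mm high, fixed to the shelf. Origin at the centre of its underside, 72 mm from gap_mid along gap_mid's +y; axes parallel to gap_mid's.
- stand_b: The second, identical fixed stand, 72 mm from gap_mid along its -y. Axes parallel to gap_mid's.
- ball_a: Dark red match ball with pale seam, diameter 72 mm, 0.16 kg, resting loose in stand_a's dish. Origin at its centre, about 47 mm above the shelf (top of the ball 83 mm).
- ball_b: The same kind of ball, loose in stand_b.
- bookend: Upright brown wood bookend, 110 mm wide (y), 22 mm thick, 75 mm high, fixed, with three small fixed books up to 102 mm high right behind it. Origin at shelf level in the middle of the flat face that looks to the gap; x points away from the gap (same direction as gap_mid's x), y along the face, z up. The face lies 155 to 180 mm beyond gap_mid, centred on the gap's centre line.
- stopwatch: Chrome stopwatch with white dial, lying dial up, diameter 54 mm, 14 mm thick, crown on +x reaching 36 mm from the centre. Loose. Origin at the centre of its underside. Leave it alone.
- paperweight: Green glass dome paperweight, diameter 60 mm, 36 mm high, loose. Origin at the centre of its underside. Leave it alone.
Things that resemble listed ones, but are neither listed nor needed, are in the scene too. What is shaped like the bails_box but blue or turquoise is not meant.

How it is judged:
By the outcome, as a careful person would: the job done as asked, in the order asked, and still so for the second after the job is handed in, with the robot touching nothing.
It also fails if it takes over 72 s, if anything falls off the work surface, if the arm or the gripper's body presses on something with over 40 N, if the wrist force passes 120 N, or if a joint passes its speed limit or range.

## Robot

A 7-joint arm with a two-finger parallel gripper is mounted at the origin on the work surface. World frame = base frame: x ahead of the robot, y to its left, z up, the work surface at z = 0. Lengths are in m, angles in rad, forces in N, time in s.
With the tool pointing down it reaches from about 0.4 to 0.85 m from the base axis. Payload 4.4 kg.
Tool frame: the origin (TCP) lies at the very end of the fingers, on their centre line; the grasp point (between the pads) lies 19 mm behind it; z points along the fingers, y is the direction in which the jaws open and shut (so a half turn about z gives the same grasp; the last joint's range is limited). The gripper opens to 94 mm and grips with 3 to 60 N. Pads are 16 mm wide; open, the fingers measure 119 mm over their backs; the gripper's body (75 mm by 177 mm) begins 78 mm behind the grasp point.
Start: joints at [1.253, 0.628, 0.038, 1.517, -0.027, 0.996, -0.02], TCP at [0.162, -0.63, 0.205] pointing down, gripper open.
Joint ranges: [-3.06, 3.06], [-0.37, 2.12], [-1.25, 1.32], [0.18, 2.47], [-1.1, 4.24], [0.23, 1.98], [-2.94, 2.94]. Speed limits (rad/s): [2.57, 2.57, 3.14, 3.14, 3.14, 3.14, 3.14].

## Interface

Orientations are given as a unit quaternion [x, y, z, w].
In Python, from station import status, grab_frame, get_calibration, r, recognise gives the robot as it stands.
- The arm moves only by the shell command python3 -m crank 'ROWS' [FORCE]. ROWS is JSON, a list of rows, each a list of 3 entries, a list of its own where there are three numbers: the closure, from -1 (fully open) to 1 (shut), then the shift along the tool's x, y, z in cm, then the turn, a rotation vector about the tool's x, y, z in rad. A call has 1 to 8 rows; each row shifts and turns the pose as measured when the row begins, along the tool's axes as they then stand; what a row does not reach is not made up. A row lasts 1/8 s, in which the tool goes at most 62.5 mm and 10.7 degrees, less where a joint would pass 70% of its speed; a pose out of reach is approached as far as the arm can. A call is refused whole if a number of a shift passes 6.25 or a number of a turn 0.188, either way. A call with a gripper value outside its range is refused whole. The fingers move at their own pace and stop on an object; FORCE is the grip in N (left out, the last holds). Time passes only in rows, so rows that do not move let the fingers close. It gives the time, the measured TCP pose, the force and the opening at its end, in the units of the state.
- status.get_state(): the state, without advancing time (a new reading comes with each control period).
- grab_frame(name): name is "side" or "top"; returns the picture (420x560x3 uint8, blue, green, red); there is no depth.
- get_calibration(name): a dict with "K" (3x3 intrinsics, pixels), "T" (4x4, takes a point from camera to world coordinates). Camera axes: x right, y down, z forward; pixel columns grow to the right and rows downward; lengths in m; the calibration is good to about 2 mm. A picture is of the moment at which its call begins. get_calibration takes no time and is no camera call.
- r.close_job(): hands the job in, once; it reports no verdict.
Trained networks look in the newest picture that a camera, given by its name, has taken for a name from the list of things; names that differ only in an ending like _2 or _b are one class to them, and where a whole thing is asked for, a point or a joint stands for the part that bears it (a point fixed in the world has none). Each returns a list of dicts, best first, with "score" (0 to 1); they miss things now and then, are a little off and sometimes report something else, mostly with a low value. They report only what shows in the picture. A call takes as long as a camera call. They do not tell look-alikes from the thing itself.
- recognise(query, camera): "point" ([x, y, z] in m, in the coordinates of the camera as it stood for that picture, good to about 4 mm: the middle of the surface that is visible of it).
The state is a dict: "t": time; "joint_pos": joint angles; "qvel": joint speeds; "joint_torque": joint torques, N m; "tool_pos": TCP position; "ee_rot": TCP orientation; "force": force on the tool from outside, world axes, zero at the start; "moment": the same for the moment, N m; "grip_width": finger opening in m.
Only numpy, scipy, OpenCV 4.12 (cv2) and the standard library are available. Lean on these libraries where they do the work, as an engineer would, in place of code of your own. Each camera call takes 0.05 s, during which the arm holds its last target. There are 200 camera calls.

## Working session

There is one attempt and no reset: what is moved stays moved. The work goes in short steps, Python scripts to look and compute and a shell command to move; the robot and the scene stay as the last step left them, time stands still between calls to the robot, and variables do not carry over. Pictures are saved under pics/ and viewed, on a budget of 10 in all, crops included, one or two more only if the job needs it, and the job is handed in when it is done.

```bash
mkdir -p pics; ls
python3 - <<'E'
from station import status, grab_frame, get_calibration, r, recognise
import cv2, numpy as np
s=status.get_state();print(s['t'],s['tool_pos'],s['ee_rot'],s['grip_width'])
for c in('top','side'):
    f=grab_frame(c);cv2.imwrite(f'pics/{c}0.png',f)
    k=get_calibration(c);print(c,k['K'],k['T'].round(3) if hasattr(k['T'],'round') else k['T'])
    T=np.array(k['T'])
    for q in('bails_box','stand_a','ball_a','bookend','stopwatch','paperweight'):
        print(q,[(round(d['score'],2),(T@np.r_[d['point'],1])[:3].round(3)) for d in recognise(q,c)])
E
```

```text
pics
0.0 [ 0.16181397 -0.62884644  0.20456161] [ 9.92083837e-01  1.25573757e-01 -1.18823678e-04 -9.37281851e-04] 0.09389954815539975
top [[412.84133558   0.         273.18935402]
 [  0.         412.84133558 214.02282218]
 [  0.           0.           1.        ]] [[ 0.017 -0.994  0.111  0.487]
 [-1.    -0.019 -0.012  0.014]
 [ 0.014 -0.111 -0.994  0.975]
 [ 0.     0.     0.     1.   ]]
bails_box [(0.74, array([ 0.75 , -0.147,  0.062])), (0.67, array([ 0.605, -0.162,  0.057])), (0.58, array([ 0.428, -0.243,  0.055]))]
stand_a [(0.68, array([ 0.625, -0.   ,  0.021]))]
ball_a [(0.7, array([ 0.651, -0.005,  0.068])), (0.67, array([ 0.511, -0.014,  0.069]))]
bookend [(0.79, array([0.562, 0.185, 0.099])), (0.59, array([0.686, 0.127, 0.027]))]
stopwatch [(0.79, array([0.756, 0.011, 0.012]))]
paperweight [(0.83, array([0.686, 0.125, 0.031]))]
side [[442.93107369   0.         278.70735847]
 [  0.         442.93107369 210.31771327]
 [  0.           0.           1.        ]] [[-0.765 -0.481  0.428  0.224]
 [-0.644  0.558 -0.524  0.494]
 [ 0.014 -0.676 -0.737  0.754]
 [ 0.     0.     0.     1.   ]]
bails_box [(0.77, array([ 0.595, -0.144,  0.061])), (0.68, array([ 0.432, -0.225,  0.059])), (0.6, array([ 0.745, -0.134,  0.053]))]
stand_a [(0.96, array([0.635, 0.02 , 0.018])), (0.59, array([0.496, 0.014, 0.025]))]
ball_a [(0.76, array([0.641, 0.017, 0.071])), (0.59, array([0.505, 0.005, 0.067]))]
bookend [(0.63, array([0.553, 0.21 , 0.082]))]
stopwatch []
paperweight [(0.85, array([0.682, 0.136, 0.026]))]
```

```bash
python3 -c "
import cv2
f=cv2.imread('pics/top0.png');cv2.imwrite('pics/top0z.png',cv2.resize(f[20:320,160:460],(800,600) if 0 else (600,600),interpolation=2))"
```

```text
(no output)
```

View pics/top0z.png

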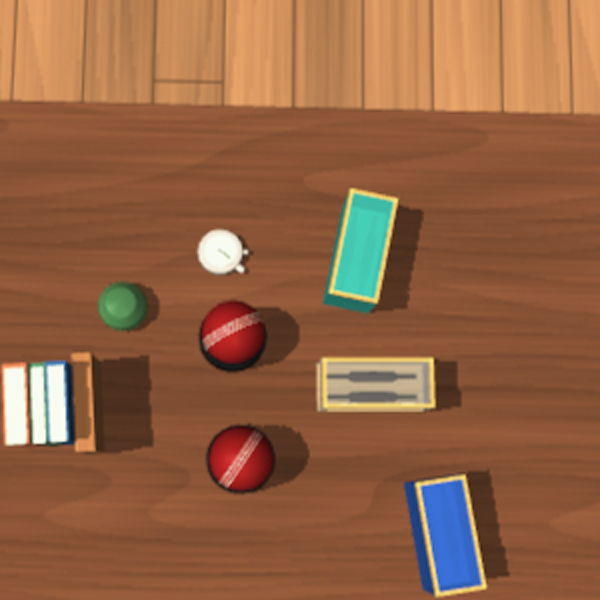

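View pics/side0.png

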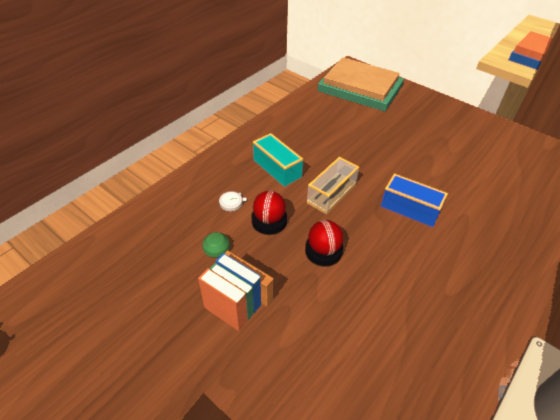

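The clear box is at zoomed pixels x 320–435, y 357–410 (top view). The balls are at (233,335) and (241,458), and the bookend's face is near x≈96. The push direction is roughly world +y. Next I measure precisely.

```bash
cat > h.py <<'E'
from station import status, grab_frame, get_calibration, r, recognise
import cv2, numpy as np
def ray(c,px,z):
    k=get_calibration(c);T=np.array(k['T']);K=np.array(k['K'])
    px=np.atleast_2d(px).astype(float)
    d=np.c_[px,np.ones(len(px))]@np.linalg.inv(K).T@T[:3,:3].T
    o=T[:3,3]; return o+d*((z-o[2])/d[:,2])[:,None]
def proj(c,P):
    k=get_calibration(c);T=np.linalg.inv(np.array(k['T']));K=np.array(k['K'])
    q=(np.atleast_2d(P)@T[:3,:3].T+T[:3,3])@K.T
    return q[:,:2]/q[:,2:]
def boxcorners(x,y,yaw,h=.06,L=.125,W=.056):
    c,s=np.cos(yaw),np.sin(yaw);R=np.array([[c,-s],[s,c]])
    a=np.array([[1,1],[1,-1],[-1,-1],[-1,1]])*[L/2,W/2]
    return np.c_[a@R.T+[x,y],np.full(4,h)]
def rim(f,roi):
    "brass rim mask in roi (x0,y0,x1,y1) -> min area rect in world at z=.06"
    x0,y0,x1,y1=roi
    hsv=cv2.cvtColor(f,cv2.COLOR_BGR2HSV)
    m=cv2.inRange(hsv,(18,90,150),(32,255,255)); z=np.zeros_like(m); z[y0:y1,x0:x1]=m[y0:y1,x0:x1]
    return z
def fitbox(c,pts):
    w=ray(c,pts,.06)[:,:2]*1000
    (cx,cy),(a,b),_=rc=cv2.minAreaRect(w.astype(np.float32))
    p=cv2.boxPoints(rc);e=[p[1]-p[0],p[2]-p[1]];l=max(e,key=np.linalg.norm)
    if l[1]<0:l=-l
    return cx,cy,sorted((a,b)),np.arctan2(l[1],l[0])
E
python3 - <<'E'
from h import *
f=cv2.imread('pics/top0.png');hsv=cv2.cvtColor(f,cv2.COLOR_BGR2HSV)
m=rim(f,(312,190,385,232));p=np.argwhere(m)[:,::-1];print(len(p),fitbox('top',p))
red=((hsv[...,0]<6)|(hsv[...,0]>172))&(hsv[...,1]>150)
red[:, :255]=0
n,l,st,ce=cv2.connectedComponentsWithStats(cv2.morphologyEx(red.astype(np.uint8),cv2.MORPH_CLOSE,np.ones((9,9))))
for i in range(1,n):
    if st[i,4]>300: print(st[i],ce[i],ray('top',[st[i,0]+st[i,2]/2-.5,st[i,1]+st[i,3]/2-.5],.047))
# bookend front edge
print(ray('top',[[160+94/2,20+352/2],[160+98/2,20+451/2]],.075))
z=f.copy()
z[m>0]=(255,0,255);z[red]=(0,255,0)
a=cv2.resize(z[150:280,155:385],None,fx=3.4,fy=3.4,interpolation=0)
b=cv2.resize(f[170:255,195:220],None,fx=6,fy=6,interpolation=0)
cv2.imwrite('pics/z1.png',a);print(a.shape)
E
```

```text
462 (598.4921875, -164.44955444335938, [56.36648941040039, 130.5665283203125], np.float32(1.5904171))
[260 171  33  31 762] [276.05380577 185.92257218] [[ 0.65537857 -0.00274364  0.047     ]]
[264 233  33  33 818] [280.15647922 248.65036675] [[ 0.51243245 -0.01410185  0.047     ]]
[[0.62496472 0.1491266  0.075     ]
 [0.51649016 0.14097276 0.075     ]]
(442, 782, 3)
```

View pics/z1.png

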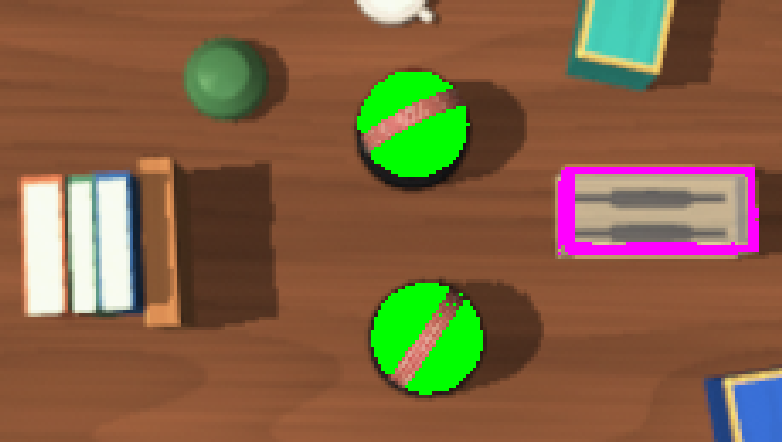

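Everything fits the given sizes: ball spacing 143 mm, gap_mid ≈ (0.584, −0.008), push direction 1.65 rad, and bookend about 155 mm beyond. The box is 2 mm off line and about 0.06 rad askew. I'll push on its rear face with two part-open fingers and tool x along the push direction. First I turn the tool.

```bash
python3 -m crank '[[0.5,[0,0,0],[0,0,-0.175]],[0.5,[0,0,0],[0,0,-0.175]],[0.5,[0,0,0],[0,0,-0.175]],[0.5,[0,0,0],[0,0,-0.175]],[0.5,[0,0,0],[0,0,-0.175]],[0.5,[0,0,0],[0,0,-0.175]],[0.5,[0,0,0],[0,0,-0.175]],[0.5,[0,0,0],[0,0,-0.175]]]' 20
cat >> h.py <<'E'
from scipy.spatial.transform import Rotation as Ro
def go(target,yaw):
    s=status.get_state();R=Ro.from_quat(s['ee_rot'])
    want=Ro.from_matrix(np.c_[[np.cos(yaw),np.sin(yaw),0],[np.sin(yaw),-np.cos(yaw),0],[0,0,-1]])
    print('t',s['t'],'tcp',s['tool_pos'].round(4),'shift cm',(R.inv().apply(np.array(target)-s['tool_pos'])*100).round(2),'turn',(R.inv()*want).as_rotvec().round(4),'w',s['grip_width'],'F',np.round(s['force'],1))
E
python3 -c "
from h import *
go([.606,-.262,.2],1.65)"
```

```text
t: 1.7
tool_pos: [0.1616, -0.6297, 0.2058]
ee_rot: [0.661, 0.75, -0.001, -0.0]
force: [-0.0, 0.6, -0.8]
grip_width: 0.0239
t 1.7 tcp [ 0.1616 -0.6297  0.2058] shift cm [30.87 48.72  0.5 ] turn [-0.0012  0.0008  0.0474] w 0.023878833184743323 F [-0.   0.6 -0.8]
```

```bash
python3 -m crank '[[0.5,[3.8,6,0],[0,0,0.02]],[0.5,[3.8,6,0],[0,0,0.02]],[0.5,[3.8,6,0],[0,0,0]],[0.5,[3.8,6,0],[0,0,0]],[0.5,[3.8,6,0],[0,0,0]],[0.5,[3.8,6,0],[0,0,0]],[0.5,[3.8,6,0],[0,0,0]],[0.5,[3.8,6,0],[0,0,0]]]'
python3 -c "
from h import *
go([.606,-.262,.2],1.65)"
```

```text
t: 2.7
tool_pos: [0.5618, -0.3269, 0.204]
ee_rot: [0.682, 0.731, -0.003, 0.002]
force: [0.6, -0.2, -0.1]
grip_width: 0.0236
t 2.7 tcp [ 0.5618 -0.3269  0.204 ] shift cm [6.16 4.87 0.34] turn [-0.002   0.0071 -0.0094] w 0.023615500345626306 F [ 0.6 -0.2 -0.1]
```

```bash
python3 -m crank '[[0.5,[2.7,2.4,0],[0,0,0]],[0.5,[2.7,2.4,0],[0,0,-0.01]],[0.5,[0,0,0],[0,0,0]],[0.5,[0,0,4.5],[0,0,0]],[0.5,[0,0,4.5],[0,0,0]],[0.5,[0,0,2],[0,0,0]],[0.5,[0,0,0],[0,0,0]]]'
python3 - <<'E'
from h import *
go([.606,-.262,.02],1.65)
f=grab_frame('top');cv2.imwrite('pics/t1.png',f)
s=grab_frame('side');cv2.imwrite('pics/s1.png',s)
a=cv2.resize(f[150:290,160:400],None,fx=3,fy=3,interpolation=2)
b=cv2.resize(s[130:250,240:480],None,fx=1.6,fy=1.6)
c=np.zeros((420+192,720,3),np.uint8)[:600];c[:420]=a;c[420:600,:384]=b[:180]
cv2.imwrite('pics/z2.png',c)
E
```

```text
t: 3.58
tool_pos: [0.6102, -0.2679, 0.0914]
ee_rot: [0.677, 0.736, -0.003, 0.004]
force: [-0.4, 0.2, -0.2]
grip_width: 0.0232
t 3.575 tcp [ 0.6102 -0.2679  0.0914] shift cm [ 0.69 -0.38  7.13] turn [0.0008 0.0097 0.0053] w 0.02320793523371874 F [-0.4  0.2 -0.2]
```

View pics/z2.png

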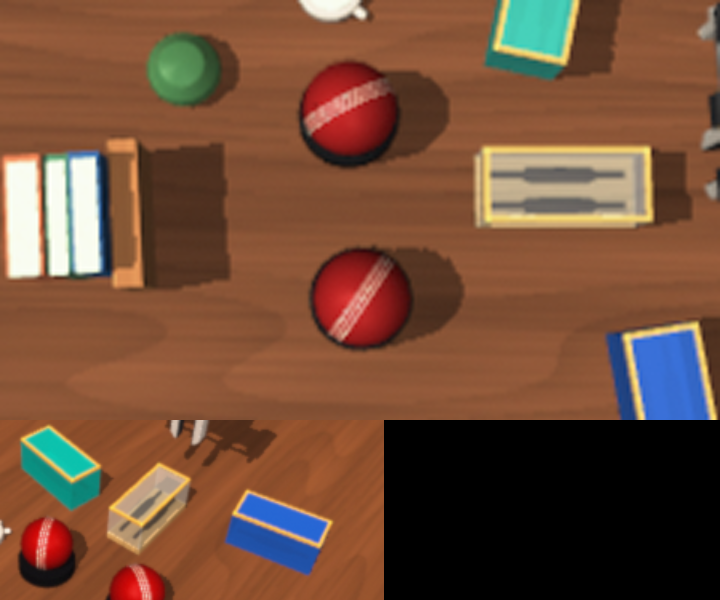

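Run:
```python
from h import *
u=lambda p:(np.array(p)+.5)/3-.5+[160,150]
w=ray('top',u([(482,147),(653,147),(654,222),(484,223)]),.06);print(w.round(4))
print('ctr',w.mean(0),'yaw',[np.arctan2(*(a-b)[1::-1]) for a,b in((w[0],w[1]),(w[3],w[2]))])
print('bookend',ray('top',u([(139,140),(145,287)]),.075).round(4))
print('balls',ray('top',u([(349,111),(361,298)]),.047).round(4))
# subpixel balls in both cameras via grabcut-free hough on saturation
for c,f,ro in(('top',cv2.imread('pics/t1.png'),(255,165,300,270)),('side',cv2.imread('pics/s1.png'),(240,180,350,270))):
    x0,y0,x1,y1=ro;h=cv2.cvtColor(f[y0:y1,x0:x1],cv2.COLOR_BGR2HSV)
    m=(((h[...,0]<5)|(h[...,0]>170))&(h[...,1]>120)).astype(np.uint8)
    n,l,st,_=cv2.connectedComponentsWithStats(cv2.morphologyEx(m,cv2.MORPH_CLOSE,np.ones((9,9))))
    for i in range(1,n):
        if st[i,4]>200:
            cn=cv2.findContours((l==i).astype(np.uint8),0,1)[0][0]
            e=cv2.fitEllipse(cn);print(c,e,ray(c,np.array(e[0])+[x0,y0],.047).round(4))
```

```text
[[ 0.6262 -0.1024  0.06  ]
 [ 0.6287 -0.2307  0.06  ]
 [ 0.5723 -0.2309  0.06  ]
 [ 0.5692 -0.1042  0.06  ]]
ctr [ 0.59912971 -0.1670657   0.06      ] yaw [np.float64(1.5904312574308428), np.float64(1.5954251769082706)]
bookend [[0.6242 0.1513 0.075 ]
 [0.5168 0.1432 0.075 ]]
balls [[ 0.6538 -0.0028  0.047 ]
 [ 0.5124 -0.0141  0.047 ]]
top ((21.088560104370117, 21.020565032958984), (29.891937255859375, 31.06453514099121), 130.29025268554688) [[ 0.6553 -0.0029  0.047 ]]
top ((26.052778244018555, 84.64460754394531), (32.891754150390625, 34.4006233215332), 107.9376449584961) [[ 0.511  -0.0165  0.047 ]]
side ((28.91514778137207, 27.27666473388672), (32.04204177856445, 32.579742431640625), 113.38944244384766) [[ 0.6559 -0.0016  0.047 ]]
side ((85.38644409179688, 57.4837532043457), (33.95320510864258, 34.56291198730469), 78.39363861083984) [[ 0.5126 -0.0133  0.047 ]]
```

```bash
python3 -m crank '[[0.5,[0,-0.3,4],[0,0.01,-0.025]],[0.5,[0,-0.3,3],[0,0,-0.02]],[0.5,[0,0,0.3],[0,0,0]],[0.5,[0,0,0],[0,0,0]]]'
python3 -c "
from h import *
go([.603,-.249,.02],1.70)"
```

```text
t: 4.18
tool_pos: [0.6114, -0.2731, 0.0267]
ee_rot: [0.66, 0.751, 0.003, 0.008]
force: [-0.2, -0.6, 0.2]
grip_width: 0.0237
t 4.175 tcp [ 0.6114 -0.2731  0.0267] shift cm [ 2.5  -0.54  0.64] turn [ 0.0155  0.0083 -0.0013] w 0.023669276137471815 F [-0.2 -0.6  0.2]
```

```bash
python3 -m crank '[[0.5,[0.8,-0.4,0.4],[0.015,0.008,0]],[0.5,[0.8,-0.2,0.2],[0,0,0]],[0.5,[0.5,0,0],[0,0,0]],[0.5,[0,0,0],[0,0,0]]]'
python3 -c "
from h import *
go([.6004,-.2295,.02],1.70)"
```

```text
t: 4.68
tool_pos: [0.6049, -0.2515, 0.024]
ee_rot: [0.66, 0.751, 0.001, 0.002]
force: [0.2, -0.6, 0.0]
grip_width: 0.0238
t 4.675 tcp [ 0.6049 -0.2515  0.024 ] shift cm [ 2.24 -0.16  0.39] turn [ 0.0046  0.0019 -0.0009] w 0.02380858390819279 F [ 0.2 -0.6  0. ]
```

```bash
python3 -m crank '[[0.5,[0.7,-0.15,0.2],[0.004,0,0]],[0.5,[0.7,0,0],[0,0,0]],[0.5,[0.7,0,0],[0,0,0]],[0.5,[0.7,0,0],[0,0,0]],[0.5,[0.7,0,0],[0,0,0]],[0.5,[0.7,0,0],[0,0,0]],[0.5,[0.7,0,0],[0,0,0]],[0.5,[0,0,0],[0,0,0]]]'
python3 - <<'E'
from h import *
go([.5965,-.19,.02],1.70)
f=grab_frame('top');cv2.imwrite('pics/t2.png',f)
a=cv2.resize(f[150:290,160:400],None,fx=3.3,fy=3.3,interpolation=2);cv2.imwrite('pics/z3.png',a)
E
```

```text
t: 5.68
tool_pos: [0.597, -0.201, 0.0219]
ee_rot: [0.66, 0.751, -0.001, 0.002]
force: [-0.1, -0.1, -0.0]
grip_width: 0.0237
t 5.675 tcp [ 0.597  -0.201   0.0219] shift cm [1.1  0.09 0.19] turn [ 0.0011  0.004  -0.0012] w 0.0236501143245307 F [-0.1 -0.1 -0. ]
```

View pics/z3.png

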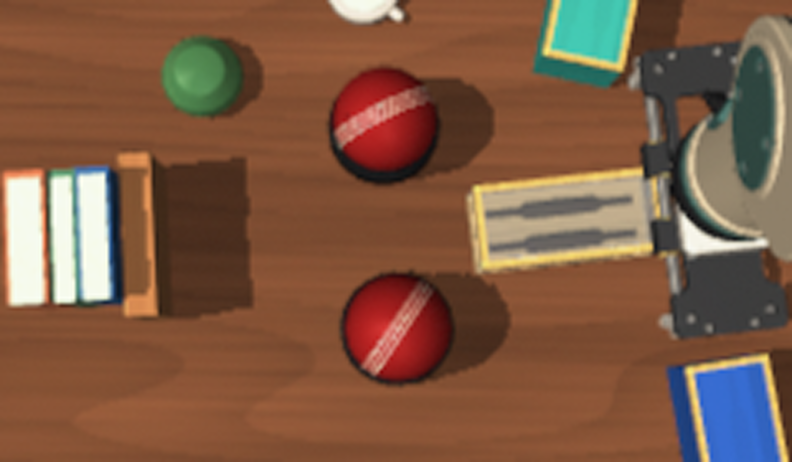

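```bash
cat >> h.py <<'E'
G=np.array([.5835,-.0082]);TH=1.650
def rel(p):
    d=np.array(p)[...,:2]-G
    return np.stack([d@[np.cos(TH),np.sin(TH)],d@[np.sin(TH),-np.cos(TH)]],-1)*1000  # mm along, lateral(+ to +x)
E
python3 - <<'E'
from h import *
u=lambda p:(np.array(p)+.5)/3.3-.5+[160,150]
w=ray('top',u([(471,186),(640,169),(478,272),(650,255)]),.06)
print(rel(w).round(1),[np.arctan2(*(w[i]-w[i+1])[1::-1]) for i in(0,2)],'front yaw',np.arctan2(*(w[0]-w[2])[1::-1])+np.pi/2)
print(rel(status.get_state()['tool_pos']))
E
```

```text
[[ -55.9   21. ]
 [-171.6   25.7]
 [ -56.6  -37.6]
 [-173.5  -33.2]] [np.float64(1.6910457908991712), np.float64(1.6876873813817843)] front yaw 1.661120012147734
[-193.63588328   -1.738826  ]
```

```bash
python3 -m crank '[[0.5,[0.3,0,0],[0,0.004,0.02]],[0.5,[0.3,0.05,0],[0,0,0.02]],[0.5,[0.3,0.07,0],[0,0,0.015]],[0.5,[0.4,0.08,0],[0,0,0]],[0.5,[0.4,0.08,0],[0,0,0]],[0.5,[0.4,0.08,0],[0,0,0]],[0.5,[0.4,0.08,0],[0,0,0]],[0.5,[0,0,0],[0,0,0]]]'
python3 - <<'E'
from h import *
go([.5965,-.17,.02],1.65)
print(rel(status.get_state()['tool_pos']))
f=grab_frame('top');cv2.imwrite('pics/t3.png',f)
a=cv2.resize(f[160:260,240:400],None,fx=5,fy=5,interpolation=2);cv2.imwrite('pics/z4.png',a)
E
```

```text
t: 6.72
tool_pos: [0.5988, -0.176, 0.0219]
ee_rot: [0.683, 0.731, -0.0, 0.0]
force: [0.3, -0.1, 1.4]
grip_width: 0.0234
t 6.725 tcp [ 0.5988 -0.176   0.0219] shift cm [ 0.62 -0.19  0.19] turn [-0.0001  0.0013 -0.0116] w 0.02337310944392063 F [ 0.3 -0.1  1.4]
[-168.51836888    1.99028604]
```

View pics/z4.png

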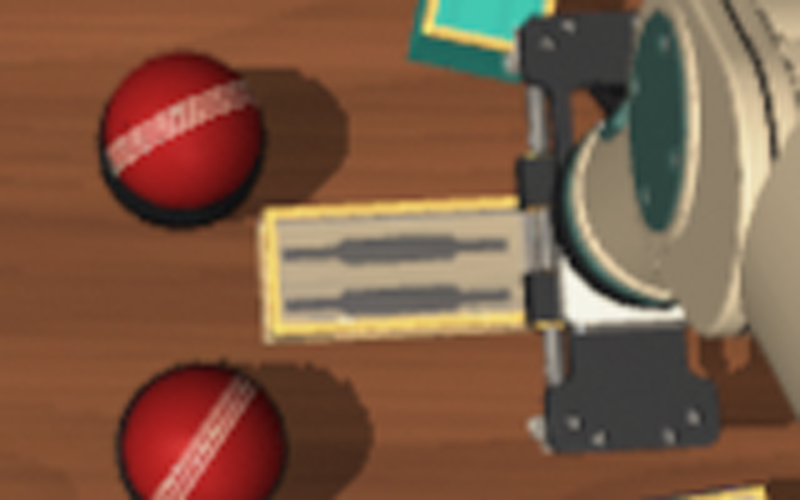

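Run:
```python
from h import *
u=lambda p:(np.array(p)+.5)/5-.5+[240,160]
w=ray('top',u([(264,207),(515,197),(270,338),(525,327)]),.06)
print(rel(w).round(1),[np.arctan2(*(w[i]-w[i+1])[1::-1]) for i in(0,2)])
print(rel(ray('top',u([(184,137),(202,445)]),.047)), rel([[.6242,.1513],[.5168,.1432]]))
```

```text
[[ -34.4   33.6]
 [-147.2   31.4]
 [ -33.1  -25.3]
 [-147.   -27.2]] [np.float64(1.6305123706058102), np.float64(1.632596856322797)]
[[ -1.01363016  69.72537281]
 [ -0.31717804 -70.41988811]] [[155.77975186  53.19218842]
 [156.20272859 -54.51199483]]
```

```bash
python3 -m crank '[[0.5,[0.3,-0.03,0],[0,0,-0.006]],[0.5,[0.3,-0.06,0],[0,0,-0.006]],[0.5,[0.3,-0.06,0],[0,0,0]],[0.5,[0.3,-0.06,0],[0,0,0]],[0.5,[0.2,-0.04,0],[0,0,0]],[0.5,[0,0,0],[0,0,0]]]'
python3 - <<'E'
from h import *
go([.5965,-.17,.02],1.65)
print(rel(status.get_state()['tool_pos']))
f=grab_frame('top');cv2.imwrite('pics/t4.png',f)
a=cv2.resize(f[160:260,240:400],None,fx=5,fy=5,interpolation=2);cv2.imwrite('pics/z5.png',a)
E
```

```text
t: 7.52
tool_pos: [0.5955, -0.1616, 0.0218]
ee_rot: [0.678, 0.735, -0.0, 0.001]
force: [0.3, -1.3, -0.5]
grip_width: 0.0235
t 7.525 tcp [ 0.5955 -0.1616  0.0218] shift cm [-0.85  0.03  0.18] turn [0.001  0.0013 0.0004] w 0.02348994618847747 F [ 0.3 -1.3 -0.5]
[-1.53851616e+02 -1.35835199e-01]
```

View pics/z5.png

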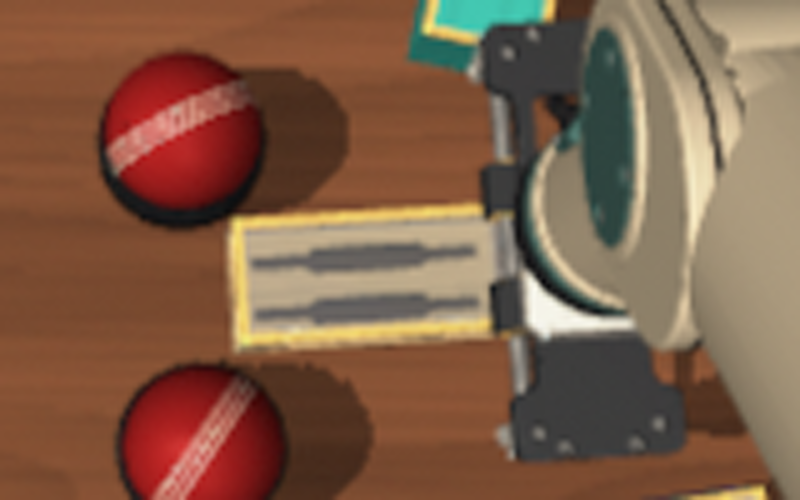

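Run:
```python
from h import *
u=lambda p:(np.array(p)+.5)/5-.5+[240,160]
w=ray('top',u([(231,217),(480,206),(237,346),(493,333)]),.06)
print(rel(w).round(1),[np.arctan2(*(w[i]-w[i+1])[1::-1]) for i in(0,2)])
```

```text
[[ -19.3   30. ]
 [-131.2   28.3]
 [ -18.2  -27.9]
 [-132.5  -29.1]] [np.float64(1.6347954659977186), np.float64(1.64017141604144)]
```

```bash
python3 -m crank '[[0.5,[0.4,-0.03,0],[0,0,-0.003]],[0.5,[0.4,-0.03,0],[0,0,0]],[0.5,[0.4,-0.02,0],[0,0,0]],[0.5,[0.4,-0.01,0],[0,0,0]],[0.5,[0.4,0,0],[0,0,0]],[0.5,[0.4,0,0],[0,0,0]],[0.5,[0.4,0,0],[0,0,0]],[0.5,[0,0,0],[0,0,0]]]'
python3 - <<'E'
from h import *
go([.5965,-.17,.02],1.65)
print(rel(status.get_state()['tool_pos']))
f=grab_frame('top');cv2.imwrite('pics/t5.png',f)
a=cv2.resize(f[160:260,220:380],None,fx=5,fy=5,interpolation=2);cv2.imwrite('pics/z6.png',a)
E
```

```text
t: 8.57
tool_pos: [0.5919, -0.1317, 0.0218]
ee_rot: [0.677, 0.736, -0.0, 0.001]
force: [0.6, -0.2, -0.1]
grip_width: 0.0234
t 8.575 tcp [ 0.5919 -0.1317  0.0218] shift cm [-3.86  0.14  0.18] turn [0.0007 0.0012 0.0038] w 0.023448837039738216 F [ 0.6 -0.2 -0.1]
[-123.76970995   -1.35433411]
```

View pics/z6.png

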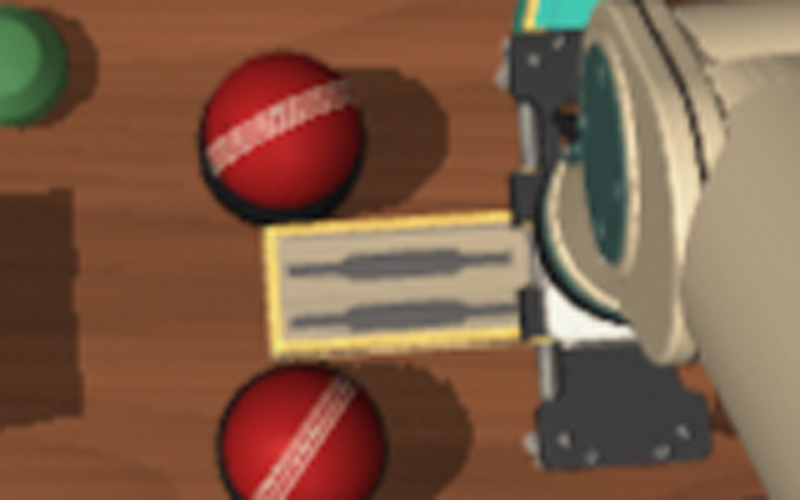

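Run:
```python
from h import *
u=lambda p:(np.array(p)+.5)/5-.5+[220,160]
w=ray('top',u([(264,228),(510,212),(272,356),(518,341)]),.06)
print(rel(w).round(1),[np.arctan2(*(w[i]-w[i+1])[1::-1]) for i in(0,2)])
print('stand edges',rel(ray('top',u([(278,224),(303,361)]),.02)),rel(ray('top',u([(303,361)]),.047)))
```

```text
[[ 10.9  26.8]
 [-99.6  27.4]
 [ 10.9 -30.6]
 [-98.8 -30.6]] [np.float64(1.6556924947474063), np.float64(1.6502828114578856)]
stand edges [[  3.45845727  33.5808193 ]
 [ -4.12253666 -31.03206316]] [[ -3.16155259 -32.81704621]]
```

```bash
python3 -m crank '[[0.5,[0.4,0.04,0],[0,0,0.002]],[0.5,[0.4,0.04,0],[0,0,0]],[0.5,[0.4,0.03,0],[0,0,0]],[0.5,[0.4,0,0],[0,0,0]],[0.5,[0.5,0,0],[0,0,0]],[0.5,[0.5,0,0],[0,0,0]],[0.5,[0.5,0,0],[0,0,0]],[0.5,[0.5,0,0],[0,0,0]]]'
python3 - <<'E'
from h import *
go([.5965,-.17,.02],1.65)
print(rel(status.get_state()['tool_pos']))
f=grab_frame('top');cv2.imwrite('pics/t6.png',f)
a=cv2.resize(f[160:260,200:360],None,fx=5,fy=5,interpolation=2);cv2.imwrite('pics/z7.png',a)
E
```

```text
t: 9.62
tool_pos: [0.59, -0.0948, 0.0218]
ee_rot: [0.678, 0.735, -0.001, 0.001]
force: [-0.0, -2.0, -0.1]
grip_width: 0.0236
t 9.625 tcp [ 0.59   -0.0948  0.0218] shift cm [-7.55  0.05  0.2 ] turn [0.0006 0.0024 0.0003] w 0.023614360749224593 F [-0.  -2.  -0.1]
[-86.83435412  -0.40524358]
```

View pics/z7.png

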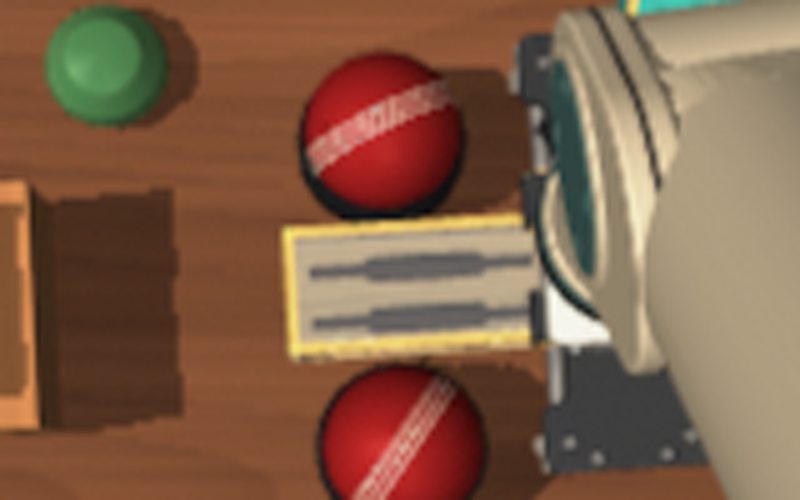

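The box is inside the gap at (283,229)–(291,358), centred and parallel, with very low force. I continue straight.

```bash
python3 -m crank '[[0.5,[0.6,0,0],[0,0.002,0]],[0.5,[0.7,0,0],[0,0,0]],[0.5,[0.7,0,0],[0,0,0]],[0.5,[0.7,0,0],[0,0,0]],[0.5,[0.7,0,0],[0,0,0]],[0.5,[0.7,0,0],[0,0,0]],[0.5,[0.7,0,0],[0,0,0]],[0.5,[0.6,0,0],[0,0,0]]]'
python3 -c "
from h import *
go([.5965,-.17,.02],1.65);print(rel(status.get_state()['tool_pos']))"
```

```text
t: 10.68
tool_pos: [0.5851, -0.036, 0.0218]
ee_rot: [0.678, 0.735, 0.0, -0.0]
force: [0.2, -2.4, -0.7]
grip_width: 0.0236
t 10.675 tcp [ 0.5851 -0.036   0.0218] shift cm [-13.45   0.06   0.17] turn [ 0.0003 -0.0006  0.0013] w 0.023649405464101863 F [ 0.2 -2.4 -0.7]
[-27.87139255  -0.58482338]
```

```bash
python3 -m crank '[[0.5,[0.6,0,0],[0,0,0]],[0.5,[0.6,0,0],[0,0,0]],[0.5,[0.6,0,0],[0,0,0]],[0.5,[0.6,0,0],[0,0,0]],[0.5,[0.6,0,0],[0,0,0]],[0.5,[0.5,0,0],[0,0,0]],[0.5,[0.3,0,0],[0,0,0]],[0.5,[0.2,0,0],[0,0,0]]]'
python3 -m crank '[[0.5,[0.2,0,0],[0,0,0]],[0.5,[0.2,0,0],[0,0,0]]]'
python3 - <<'E'
from h import *
go([.5965,-.17,.02],1.65)
print(rel(status.get_state()['tool_pos']))
f=grab_frame('top');cv2.imwrite('pics/t7.png',f)
a=cv2.resize(f[160:260,180:340],None,fx=5,fy=5,interpolation=2);cv2.imwrite('pics/z8.png',a)
E
```

```text
t: 11.68
tool_pos: [0.5815, 0.0068, 0.0217]
ee_rot: [0.678, 0.735, 0.0, -0.0]
force: [0.8, -1.7, -0.2]
grip_width: 0.0235
t: 11.92
tool_pos: [0.5811, 0.0106, 0.0217]
ee_rot: [0.678, 0.735, 0.0, -0.0]
force: [0.1, -2.3, 0.4]
grip_width: 0.0233
t 11.925 tcp [0.5811 0.0106 0.0217] shift cm [-18.13   0.08   0.17] turn [-0.0001 -0.0001  0.001 ] w 0.02325206593373608 F [ 0.1 -2.3  0.4]
[18.94004433 -0.86814833]
```

View pics/z8.png

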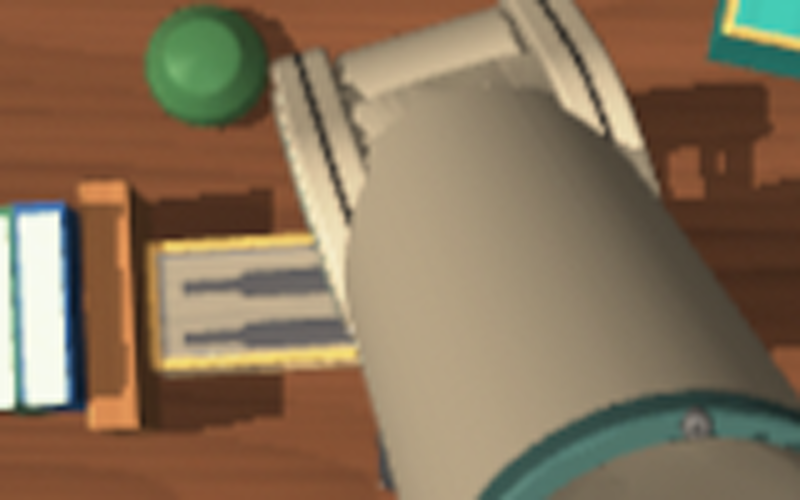

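```bash
python3 -m crank '[[0.5,[0.2,0,0],[0,0,0]],[0.5,[0.2,0,0],[0,0,0]],[0.5,[0.1,0,0],[0,0,0]]]'
python3 -m crank '[[0.5,[0.15,0,0],[0,0,0]]]'
python3 -m crank '[[0.5,[0.15,0,0],[0,0,0]]]'
python3 -m crank '[[0.5,[0.15,0,0],[0,0,0]]]'
```

```text
t: 12.35
tool_pos: [0.5807, 0.0154, 0.0218]
ee_rot: [0.678, 0.735, -0.0, 0.0]
force: [-0.3, -4.3, 0.4]
grip_width: 0.0235
t: 12.48
tool_pos: [0.5807, 0.0154, 0.0218]
ee_rot: [0.679, 0.735, -0.001, 0.001]
force: [2.1, -6.4, 0.9]
grip_width: 0.0234
t: 12.6
tool_pos: [0.5807, 0.0153, 0.0218]
ee_rot: [0.679, 0.734, -0.002, 0.001]
force: [1.3, -5.9, 1.4]
grip_width: 0.0239
t: 12.72
tool_pos: [0.5807, 0.0153, 0.0218]
ee_rot: [0.679, 0.734, -0.002, 0.002]
force: [0.3, -5.2, -0.2]
grip_width: 0.0238
```

```bash
python3 -m crank '[[0.5,[0.4,0,0],[0,0,0]],[0.5,[0.5,0,0],[0,0,0]],[0.5,[0.5,0,0],[0,0,0]]]'
python3 - <<'E'
from h import *
go([.5965,-.17,.02],1.65)
f=grab_frame('top');s=grab_frame('side')
a=cv2.resize(f[180:250,180:320],None,fx=4,fy=4,interpolation=2)
b=cv2.resize(s[170:250,200:340],None,fx=4,fy=4,interpolation=2)[:320]
cv2.imwrite('pics/z9.png',np.vstack([a,b]))
E
```

```text
t: 13.1
tool_pos: [0.5805, 0.0147, 0.0219]
ee_rot: [0.681, 0.732, -0.008, 0.008]
force: [1.8, -11.7, 2.1]
grip_width: 0.0238
t 13.1 tcp [0.5805 0.0147 0.0219] shift cm [-18.53   0.28   0.61] turn [-0.0019  0.0226 -0.008 ] w 0.023755217167984784 F [  1.8 -11.7   2.1]
```

View pics/z9.png

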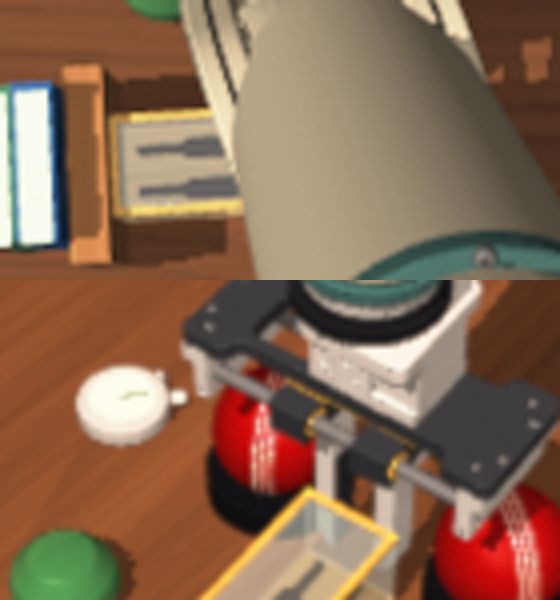

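```bash
python3 -m crank '[[0.5,[-0.5,0,0],[0,0.01,-0.004]],[0.5,[-1,0.1,0],[0,0.01,-0.004]],[0.5,[-1,0,0],[0,0,0]],[0.5,[0,0,-2],[0,0,0]],[0.5,[0,0,-4],[0,0,0]],[0.5,[0,0,-6],[0,0,0]],[0.5,[0,0,-6],[0,0,0]],[0.5,[0,0,-4],[0,0,0]]]'
python3 -m crank '[[0.5,[-6,0,0],[0,0,0]],[0.5,[-6,0,0],[0,0,0]],[0.5,[-6,0,0],[0,0,0]],[0.5,[-6,0,0],[0,0,0]],[0.5,[-4,0,0],[0,0,0]],[0.5,[0,0,0],[0,0,0]]]'
python3 - <<'E'
from h import *
f=grab_frame('top');s=grab_frame('side');cv2.imwrite('pics/t9.png',f)
a=cv2.resize(f[155:265,160:300],None,fx=4,fy=4,interpolation=2)
b=s[150:340,190:390][:160]
o=np.zeros((600,560,3),np.uint8);o[:440]=a;o[440:,:200]=b
cv2.imwrite('pics/z10.png',o)
E
```

```text
t: 14.2
tool_pos: [0.5816, -0.0098, 0.2446]
ee_rot: [0.678, 0.735, -0.002, -0.006]
force: [0.5, -0.2, -1.2]
grip_width: 0.0233
t: 14.95
tool_pos: [0.6088, -0.2949, 0.2471]
ee_rot: [0.676, 0.737, 0.004, -0.003]
force: [-0.1, 0.8, -0.7]
grip_width: 0.0233
```

View pics/z10.png

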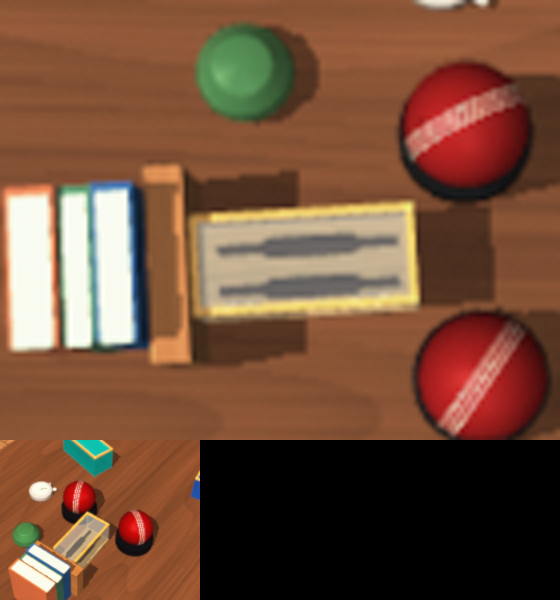

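Run:
```python
from h import *
u=lambda p:(np.array(p)+.5)/4-.5+[160,155]
w=ray('top',u([(191,216),(414,203),(197,320),(419,305)]),.06)
print(rel(w).round(1),[np.arctan2(*(w[i]-w[i+1])[1::-1]) for i in(0,2)],'rear yaw',np.arctan2(*(w[1]-w[3])[1::-1])+np.pi/2)
b=ray('top',u([(184,168),(191,361)]),.075);print('bookend',rel(b).round(1),np.arctan2(*(b[0]-b[1])[1::-1])+np.pi/2)
print('balls',rel(ray('top',u([(466,126),(482,375)]),.047)).round(1))
T=np.array(get_calibration('top')['T'])
for q in('stopwatch','paperweight'):print(q,[(T@np.r_[d['point'],1])[:3].round(3) for d in recognise(q,'top')[:1]])
```

```text
[[156.   27.8]
 [ 31.6  27.6]
 [155.3 -30.3]
 [ 32.2 -29.5]] [np.float64(1.6489367396955095), np.float64(1.6568870420497028)] rear yaw 1.6395291050232523
bookend [[156.6  52.6]
 [157.5 -53.4]] 1.6421259010900011
balls [[ -0.5  71.8]
 [ -0.6 -69.9]]
stopwatch [array([0.757, 0.011, 0.014])]
paperweight [array([0.684, 0.127, 0.031])]
```

```bash
python3 -c "
from h import *
print(r.close_job())"
```

```text
the job is handed in; nothing more can be done
None
```

I pushed the clear box flat through the gap and up against the bookend, using two part-open fingers on its rear face. I then backed off, raised the arm clear and handed the job in at about 15 s.

**Contact with the bookend:** the push stalled with the force rising to about 12 N. Measured in the last picture, the box's leading edge is at 155.7 mm and the bookend face at about 157 mm. That 1.3 mm difference is within camera accuracy, so the contact rests mainly on the force stall.

**Squareness and centring:** the box's yaw reads 1.640–1.657 rad against 1.642 for the bookend, depending on which edge is used. It sits about 1–2 mm off the centre line.

**Other objects:** both balls are in their stands. The stopwatch and paperweight are within 2 mm of where they started, which is inside the network's error. The wrist felt no more than 12 N in any reading.

I viewed 11 pictures, one over the budget of 10.

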